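Lift the perch tile out of the parrot play stand for packing

ROBOT

A 6-joint arm with a two-finger parallel gripper is mounted at the origin on the work surface. World frame = base frame: x ahead of the robot, y to its left, z up, the work surface at z = 0. Lengths are in m, angles in degrees, forces in N, time in s.
With the tool pointing down it reaches from about 0.4 to 0.825 m from the base axis. Payload 7 kg.
Tool frame: the origin (TCP) lies at the very end of the fingers, on their centre line; the grasp point (between the pads) lies 19 mm behind it; z points along the fingers, y is the line along which they close (so a half turn about z gives the same grasp; the last joint's range is limited). The gripper opens to 88 mm and grips with 3 to 60 N. Pads are 19 mm wide; open, the fingers measure 130 mm over their backs; the gripper's body (78 mm by 193 mm) begins 47 mm behind the grasp point.
Start: joints at [79.704, 20.546, 0.682, 0, -70.136, -16.507], TCP at [0.304, 0.602, 0.227] pointing down, gripper open.
Joint ranges: [-176.03, 176.03], [-82.01, 121.73], [-58.28, 71.71], [-173.87, 95.51], [-174.79, -0.11], [-173.66, 173.66]. Speed limits (degrees/s): [136.94, 136.94, 172.46, 180, 180, 180].

INTERFACE

Orientations are given as [roll, pitch, yaw] about the fixed x, y, z axes, in that order (R = Rz(yaw) Ry(pitch) Rx(roll)).
In Python, from plant import get_state, capture, close_job, regions_of gives the robot as it stands.
- The arm moves only by the tool jog_arm, never from a script. Its argument "moves" is a list of rows, each a list of 3 entries, a list of its own where there are three numbers: the shift along the tool's x, y, z in cm, then the turn about the tool's z in degrees, then the finger opening in cm, from 0 to 8.76. A call has 1 to 12 rows; each row shifts and turns the commanded pose from where the row before left it, along the tool's axes as they then stand; what a row does not reach is not made up. A row lasts 1/8 s, in which the tool goes at most 62.5 mm and 10.7 degrees, less where a joint would pass 70% of its speed; a pose out of reach is approached as far as the arm can. A call is refused whole if a number of a shift passes 6.25 or a number of a turn 10.7, either way. A call with a gripper value outside its range is refused whole. The fingers move at their own pace and stop on an object; "newtons" is the grip in N (left out, the last holds). Time passes only in rows, so rows that do not move let the fingers close. It gives the time, the measured TCP pose, the force, the opening and the grip force at its end, in the units of the state.
- get_state(): the state, without advancing time (a new reading comes with each control period).
- capture(name): name is "scene" or "top" or "wrist"; returns a dict with "pixels" (384x512x3 uint8, blue, green, red), "mtx" (3x3 intrinsics, pixels), "world_from_camera" (4x4, takes a point from camera to world coordinates); the wrist camera has in their place "hand_eye" (4x4, takes a point from camera to tool coordinates, whose origin is the TCP and whose axes are the flange's). Camera axes: x right, y down, z forward; pixel columns grow to the right and rows downward; lengths in m; the calibration is good to about 2 mm. A picture is of the moment at which its call begins: read the wrist's pose just before it. There is no depth.
- close_job(): hands the job in; it is judged then, once.
Trained networks look in a picture, given as the dict that the camera call returned (one of the last four; its "shot" number tells which), for a name from the list of things; names that differ only in an ending like _2 or _b are one class to them, and where a whole thing is asked for, a point or a joint stands for the part that bears it (a point fixed in the world has none). Each returns a list of dicts, best first, with "confidence" (0 to 1); they miss things now and then, are a little off and sometimes report something else, mostly with a low value. They report only what shows in the picture. A call takes as long as a camera call. They do not tell look-alikes from the thing itself.
- regions_of(picture, thing): "pixels" (384x512 bool, what is visible of it) and "pixel" ([column, row] in pixels, amid what is visible of it).
The state is a dict: "time_s": time; "joints": joint angles; "qd": joint speeds; "joint_torque": joint torques, N m; "tcp_pos": TCP position; "eef_rot": TCP orientation; "contact_force": force on the tool from outside, world axes, zero at the start; "moment": the same for the moment, N m; "gripper_width": finger opening in m; "gripper_force": force on a finger pad.
Only numpy, scipy, OpenCV 4.12 (cv2) and the standard library are available. Lean on these libraries where they do the work, as an engineer would, in place of code of your own. Each camera call takes 0.05 s, during which the arm holds its last target. There are 200 camera calls.

TASK

The T-shaped perch of the parrot play stand has been sold. Take hold of its crossbar, lift that tile straight up out of the interlocked row, and set it down, without dropping it, upright and flat on the floor of the shallow cardboard packing tray. Leave the other two tiles of the row where they are.

Things in the scene. Friction and masses are not known exactly. Their poses are not given: they have to be found in the camera images.
- perch_bar (a point): Centre of the crossbar of the T-shaped wooden perch, the place to grip: level round bar 20 mm thick, 64 mm long, on a post 18 mm thick in the middle of a tile 84 x 84 x 20 mm; one piece, about 0.3 kg. The point is 100 mm above the tile's underside, at the start 110 mm above the table. x along the bar and the row, z up. A loose table perch with a round foot is not part of the row.
- post_tile: Second tile of the row, same outline, with a plain post with a turned knob, 77 mm high in all. Origin: centre of its underside, x along the row, z up. Loose, must stay. The row: three pale wood tiles in any order, 86 mm apart, between end blocks on a fixed plywood board 346 x 100 x 10 mm.
- cup_tile: Third tile of the row, same outline, with a round steel feed cup, 54 mm high in all. Origin: centre of its underside, x along the row, z up. Loose, must stay. Each tile has a T-shaped key (19 mm long, head 40 mm wide) on its +x side, in a keyhole of the next tile or end block with 2 mm play, so a tile leaves only straight up, by over 20 mm.
- tray: Shallow open cardboard packing tray, empty, fixed to the table, 200 x 200 mm outside, 28 mm high, walls and floor 5 mm thick. Origin at the centre of its underside, on the table; x and y along its sides, z up.
There are look-alikes about, which are no part of the job. What is shaped like the part that bears perch_bar but black, red or yellow is not meant.

How it is judged:
By the outcome, as a careful person would: the job done as asked, in the order asked, and still so for the second after the job is handed in, with the robot touching nothing.
It also fails if it takes over 40 s, if anything falls off the work surface, if the arm or the gripper's body presses on something with over 40 N, if the wrist force passes 120 N, or if a joint passes its speed limit or range.

## Working session

There is one attempt and no reset: what is moved stays moved. The work goes in short steps, Python scripts to look and compute and a tool call to move; the robot and the scene stay as the last step left them, time stands still between calls to the robot, and variables do not carry over. Pictures are saved under pics/ and viewed, at most 10 in all, crops included, and the job is handed in when it is done.

Besides the shell and the picture viewer there is one more tool, called as name(argument=value, ...) on one line, values as JSON. jog_arm: Moves the arm, as the interface text tells. Its arguments: {"type":"object","properties":{"moves":{"type":"array"},"newtons":{"type":"number"}},"required":["moves"]}

```bash
mkdir -p pics; cat > h.py <<'E'
import numpy as np, cv2
from plant import get_state, capture, close_job, regions_of
from scipy.spatial.transform import Rotation as R
def ray(p,uv,T=None):
    T=p["world_from_camera"] if T is None else T
    T=np.array(T);d=np.linalg.inv(np.array(p["mtx"]))@[uv[0],uv[1],1.]
    return T[:3,3],T[:3,:3]@d
def at_z(p,uv,z,T=None):
    o,d=ray(p,uv,T);return o+d*(z-o[2])/d[2]
E
python3 - <<'E'
from h import *
print(get_state())
ims=[]
for n in("scene","top"):
    p=capture(n);im=np.array(p["pixels"]);cv2.imwrite(f"pics/{n}0.png",im)
    print(n,np.round(p["world_from_camera"],3).tolist())
    for t,z in(("perch_bar",.11),("post_tile",.05),("cup_tile",.05),("tray",.014)):
        for r in regions_of(p,t): print(t,round(r["confidence"],2),r["pixel"],int(np.sum(r["pixels"])),at_z(p,r["pixel"],z).round(3))
E
```

```text
{'time_s': 0.0, 'joints': array([ 7.97056072e+01,  2.05930072e+01,  6.32796979e-01, -1.91585145e-02,
       -7.01350130e+01, -1.65067346e+01]), 'qd': array([-0.00084842,  0.03749543, -0.05642456, -0.05635576, -0.17250661,
       -0.00796829]), 'joint_torque': array([ 1.89504637e-03, -5.82719493e+01,  2.93047714e+01,  6.99716493e+00,
        7.00741162e-03, -1.53486058e-04]), 'tcp_pos': array([0.30416474, 0.60203575, 0.22560054]), 'eef_rot': array([ 1.79903584e+02, -9.79038597e-03, -2.68076443e+01]), 'contact_force': array([-0.0798183 , -0.38872389, -0.85786813]), 'moment': array([ 0.01012041, -0.00337532,  0.081824  ]), 'gripper_force': 0.0, 'gripper_width': 0.08748109341289347}
scene [[-0.742, 0.373, -0.557, 1.014], [0.671, 0.407, -0.62, 0.651], [-0.005, -0.834, -0.552, 0.665], [0.0, 0.0, 0.0, 1.0]]
perch_bar 0.88 [336.9, 259.8] 1675 [0.498 0.322 0.11 ]
perch_bar 0.79 [406.6, 230.3] 1392 [0.315 0.365 0.11 ]
perch_bar 0.74 [324.6, 216.2] 1103 [0.406 0.215 0.11 ]
perch_bar 0.71 [284.6, 296.6] 1949 [0.641 0.318 0.11 ]
post_tile 0.69 [220.3, 257.1] 1132 [0.624 0.109 0.05 ]
cup_tile 0.94 [253.3, 278.9] 1545 [0.614 0.206 0.05 ]
top [[-0.12, -0.967, 0.224, 0.162], [-0.993, 0.118, -0.025, 0.035], [-0.002, -0.226, -0.974, 1.255], [0.0, 0.0, 0.0, 1.0]]
perch_bar 0.94 [164.2, 286.2] 894 [0.22  0.287 0.11 ]
perch_bar 0.81 [173.0, 219.4] 826 [0.402 0.249 0.11 ]
perch_bar 0.6 [166.0, 170.3] 749 [0.55  0.259 0.11 ]
perch_bar 0.6 [212.6, 253.4] 779 [0.293 0.147 0.11 ]
post_tile 0.94 [218.5, 158.3] 684 [0.59  0.107 0.05 ]
cup_tile 0.81 [194.1, 162.4] 769 [0.585 0.183 0.05 ]
tray 0.85 [347.9, 179.2] 3996 [ 0.484 -0.288  0.014]
```

View pics/scene0.png

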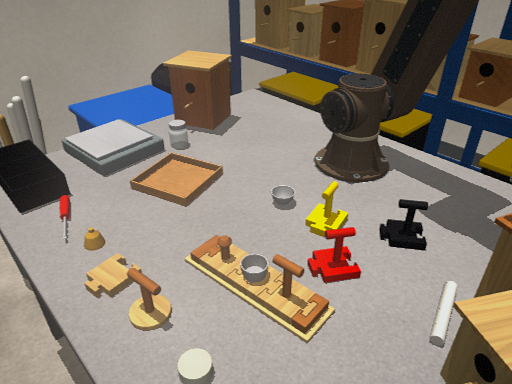

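View pics/top0.png

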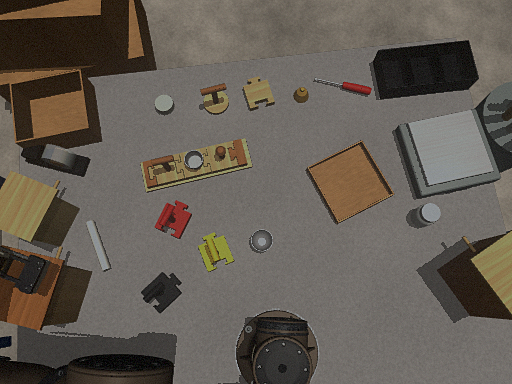

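The scene view shows the row with the wooden perch's bar at about (287,266), the cup at (254,268) and the knob post at (225,248). The red, yellow and black perches and the loose round-foot perch at (148,290) are look-alikes. The top view shows the row perch at (161,161) and the tray at (349,181). Next I'll measure the bar and tray.

```bash
python3 - <<'E'
from h import *
from scipy.optimize import least_squares
tiles=[]
for n,(u,v,w,h) in(("scene",(255,240,75,80)),("top",(138,138,60,52))):
    p=capture(n);im=np.array(p["pixels"])
    c=im[v:v+h,u:u+w];tiles.append(cv2.resize(c,(390,400),interpolation=cv2.INTER_NEAREST))
    hsv=cv2.cvtColor(im,cv2.COLOR_BGR2HSV)
    b=im.astype(int)
    m=((hsv[...,0]<16)&(hsv[...,1]>120)&(b[...,2]>80)).astype(np.uint8)
    k,l,st,ce=cv2.connectedComponentsWithStats(m)
    for i in range(1,k):
        x,y,ww,hh,a=st[i]
        if a>25 and u-5<ce[i][0]<u+w+5 and v-5<ce[i][1]<v+h+5: print(n,i,st[i],ce[i].round(1),at_z(p,ce[i],.11).round(4))
    for r in regions_of(p,"tray")[:1]:
        cs=max(cv2.findContours(np.array(r["pixels"],np.uint8),0,2)[0],key=cv2.contourArea)
        cs=cv2.convexHull(cs)[:,0].astype(float)
        P=np.array([at_z(p,q,.028)[:2] for q in cs]).astype(np.float32)
        Pg=np.array([at_z(p,q,.0)[:2] for q in cs]).astype(np.float32)
        print(n,"tray",r["confidence"],cv2.minAreaRect(P),cv2.minAreaRect(Pg))
cv2.imwrite("pics/c1.png",np.hstack(tiles))
E
```

```text
scene 203 [ 308  227   53   56 1658] [334.1 258.2] [0.4983 0.3151 0.11  ]
scene 208 [273 254  31  44 507] [287.5 272.5] [0.5943 0.2803 0.11  ]
scene 215 [291 294  38  37 535] [309.6 313. ] [0.6356 0.3717 0.11  ]
scene tray 0.4 ((0.5589394569396973, 0.2588931918144226), (0.1785372644662857, 0.11650679260492325), 29.504432678222656) ((0.5389170050621033, 0.24164465069770813), (0.18638630211353302, 0.12162882089614868), 29.504425048828125)
top 34 [143 155  30  32 274] [153.7 168.2] [0.5609 0.2943 0.11  ]
top tray 0.92 ((0.47514328360557556, -0.2895834445953369), (0.20336291193962097, 0.20842345058918), 20.175724029541016) ((0.4822956919670105, -0.29698997735977173), (0.20800268650054932, 0.21317866444587708), 20.17573356628418)
```

View pics/c1.png

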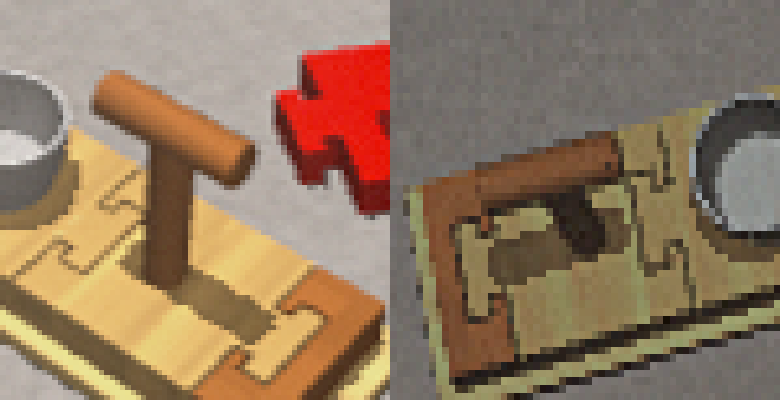

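The crops show the bar's ends in the scene view at about (275,259) and (301,273), and in the top view at about (150,162) and (173,158). The perch tile's key points into the end block on the far side from the cup.

```bash
python3 - <<'E'
from h import *
p=capture("scene");a,b,c=[at_z(p,q,.11) for q in((275.2,258.6),(301.5,272.6),(288.3,265.4))]
print(a,b,(a+b)/2,c,np.linalg.norm(b-a),np.degrees(np.arctan2(*(b-a)[1::-1])))
p=capture("top");a,b=[at_z(p,q,.11) for q in((150.2,161.5),(173.3,158.2))]
print(a,b,(a+b)/2,np.linalg.norm(b-a),np.degrees(np.arctan2(*(a-b)[1::-1])))
p=capture("wrist");print(p["hand_eye"])
E
```

```text
[0.58471531 0.23776268 0.11      ] [0.57498957 0.29841412 0.11      ] [0.57985244 0.2680884  0.11      ] [0.5794284  0.26826558 0.11      ] 0.061426272518028895 99.11008878806962
[0.58260729 0.30310558 0.11      ] [0.58458668 0.23502594 0.11      ] [0.58359698 0.26906576 0.11      ] 0.06810840128237212 91.66538089382925
[[ 4.01329344e-04 -9.57635283e-01 -2.87983514e-01  7.81218341e-02]
 [ 9.99999467e-01  6.58387067e-04 -7.95759285e-04  8.61465399e-05]
 [ 9.51651790e-04 -2.87983041e-01  9.57635036e-01 -1.58868308e-01]
 [ 0.00000000e+00  0.00000000e+00  0.00000000e+00  1.00000000e+00]]
```

```bash
cat >> h.py <<'E'
def plan(goal,yaw,n,s=None):
    """rows (tool axes, cm/deg) from the present pose to goal with tool pointing down"""
    s=get_state();p=np.array(s["tcp_pos"]);y0=s["eef_rot"][2]
    dy=(yaw-y0+180)%360-180; st=(np.array(goal)-p)/n
    for i in range(n):
        Rm=R.from_euler("xyz",[180,0,y0+dy*i/n],degrees=True)
        print((Rm.inv().apply(st)*100).round(2).tolist(),round(-dy/n,2))
E
python3 - <<'E'
from h import *
for n in("scene","top"):
    p=capture(n);im=np.array(p["pixels"]).copy();T=np.linalg.inv(np.array(p["world_from_camera"]))
    for t in np.linspace(0,1,6):
        for z,c in((0,(255,0,0)),(.227,(0,0,255)),(.4,(0,255,0))):
            q=T@[.304+.277*t,.602-.334*t,z,1];u=np.array(p["mtx"])@q[:3];u=u[:2]/u[2]
            cv2.circle(im,tuple(int(x) for x in u),3,c,-1)
    cv2.imwrite(f"pics/path_{n}.png",im)
a=[cv2.imread(f"pics/path_{n}.png") for n in("scene","top")]
cv2.imwrite("pics/path.png",np.hstack([cv2.resize(x,(400,300)) for x in a]))
E
```

```text
(no output)
```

View pics/path.png

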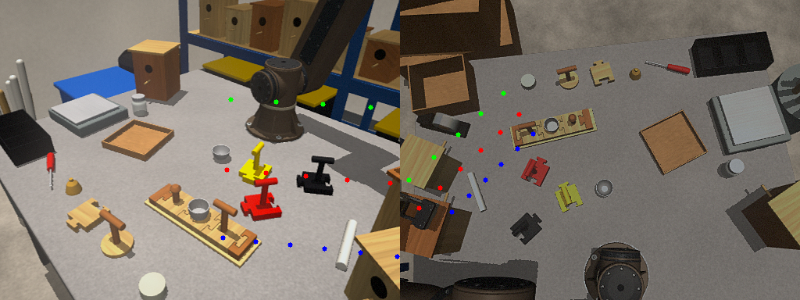

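The overlay shows the path runs close past the birdhouses at the left edge, around (425,160)–(415,215) in the composite. I'll go straight up first, then across.

jog_arm(moves=[[[0, 0, -5], 0, 8.76], [[0, 0, -5], 0, 8.76], [[0, 0, -5], 0, 8.76], [[0, 0, 0], 0, 8.76]])

```text
time_s: 1.45
tcp_pos: [0.3052, 0.6037, 0.3819]
eef_rot: [-179.5, 0.1, -26.8]
contact_force: [0.3, 0.3, -0.4]
gripper_width: 0.0875
gripper_force: 0.0
```

```bash
python3 - <<'E'
from h import *
plan([.581,.268,.376],-84,10)
E
```

```text
[3.98, 1.75, 0.06] 5.72
[4.13, 1.35, 0.06] 5.72
[4.24, 0.93, 0.06] 5.72
[4.32, 0.5, 0.06] 5.72
[4.34, 0.07, 0.06] 5.72
[4.33, -0.36, 0.06] 5.72
[4.27, -0.79, 0.06] 5.72
[4.17, -1.22, 0.06] 5.72
[4.03, -1.63, 0.06] 5.72
[3.85, -2.02, 0.06] 5.72
```

jog_arm(moves=[[[3.98, 1.75, 0], 5.7, 8.76], [[4.13, 1.35, 0], 5.7, 8.76], [[4.24, 0.93, 0], 5.7, 8.76], [[4.32, 0.5, 0], 5.7, 8.76], [[4.34, 0.07, 0], 5.7, 8.76], [[4.33, -0.36, 0], 5.7, 8.76], [[4.27, -0.79, 0], 5.7, 8.76], [[4.17, -1.22, 0], 5.7, 8.76], [[4.03, -1.63, 0], 5.7, 8.76], [[3.85, -2.02, 0], 5.7, 8.76], [[0, 0, 5], 0, 8.76], [[0, 0, 5], 0, 8.76]])

```text
time_s: 2.95
tcp_pos: [0.5809, 0.2663, 0.2749]
eef_rot: [-180.0, 0.0, -83.9]
contact_force: [0.6, -0.1, -0.1]
gripper_width: 0.0878
gripper_force: 0.0
```

jog_arm(moves=[[[0, 0, 3], 0, 8.76], [[0, 0, 0], 0, 8.76], [[0, 0, 0], 0, 8.76]])

```text
time_s: 3.32
tcp_pos: [0.5814, 0.2675, 0.2479]
eef_rot: [-179.9, 0.0, -83.8]
contact_force: [0.6, -0.4, 0.6]
gripper_width: 0.0873
gripper_force: 0.0
```

```bash
cat >> h.py <<'E'
def wrist():
    s=get_state();T=np.eye(4);T[:3,:3]=R.from_euler("xyz",s["eef_rot"],degrees=True).as_matrix();T[:3,3]=s["tcp_pos"]
    p=capture("wrist");return p,T@np.array(p["hand_eye"]),s
E
python3 - <<'E'
from h import *
p,T,s=wrist();print(s["tcp_pos"],s["eef_rot"])
cv2.imwrite("pics/w1.png",np.array(p["pixels"]))
for r in regions_of(p,"perch_bar"): print(r["confidence"],r["pixel"],at_z(p,r["pixel"],.11,T))
np.save("T1.npy",T);np.save("K.npy",p["mtx"])
E
```

```text
[0.58139645 0.26746432 0.24794021] [-1.79908232e+02  1.83543506e-02 -8.37846055e+01]
0.97 [461.0, 96.2] [0.37786366 0.15650769 0.11      ]
0.9 [253.1, 169.9] [0.58235756 0.25716997 0.11      ]
0.68 [481.5, 205.1] [0.31514527 0.26974818 0.11      ]
0.63 [359.4, 176.2] [0.46305483 0.25134127 0.11      ]
```

View pics/w1.png

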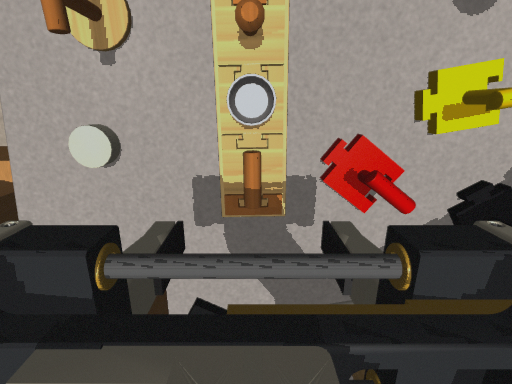

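The wrist view shows the bar upright at columns 244–262, rows 150–207, with the row nearly parallel to the tool's x axis.

```bash
python3 - <<'E'
from h import *
T=np.load("T1.npy");p={"mtx":np.load("K.npy")}
im=cv2.imread("pics/w1.png");h=cv2.cvtColor(im,cv2.COLOR_BGR2HSV)
m=((h[...,0]<14)&(h[...,1]>120))[145:215,235:270]
for v in range(0,70,5): 
    c=np.where(m[v])[0]; print(145+v,(c.min()+235,c.max()+235,len(c)) if len(c) else None, end=' ')
print()
for a,b in(((252,151),(253,207)),):
    A=at_z(p,a,.112,T);B=at_z(p,b,.112,T);print(A,B,(A+B)/2,np.linalg.norm(B-A),np.degrees(np.arctan2(*(B-A)[1::-1])))
for q,z in(((251,2),.03),((253,215),.03)):print(at_z(p,q,z,T))
A=at_z(p,(251,2),.03,T);B=at_z(p,(253,215),.03,T);print(np.degrees(np.arctan2(*(B-A)[1::-1])))
E
```

```text
145 None 150 None 155 (np.int64(245), np.int64(258), 5) 160 (np.int64(244), np.int64(257), 2) 165 (np.int64(245), np.int64(260), 7) 170 (np.int64(246), np.int64(260), 6) 175 (np.int64(248), np.int64(259), 5) 180 (np.int64(251), np.int64(259), 2) 185 (np.int64(246), np.int64(260), 5) 190 (np.int64(245), np.int64(260), 9) 195 (np.int64(236), np.int64(268), 20) 200 (np.int64(235), np.int64(268), 11) 205 (np.int64(235), np.int64(268), 9) 210 (np.int64(235), np.int64(269), 17) 
[0.58588533 0.2359815  0.112     ] [0.57773666 0.30027863 0.112     ] [0.581811   0.26813007 0.112     ] 0.06481143857052737 97.22285111837768
[0.60536007 0.07115365 0.03      ]
[0.57304188 0.34366238 0.03      ]
96.76340591055893
```

jog_arm(moves=[[[0, 0, 4], -0.7, 8.76], [[0, 0, 4], 0, 8.76], [[0, 0, 4], 0, 8.76], [[0, 0, 2.5], 0, 8.76], [[0, 0, 1.2], 0, 8.76], [[0, 0, 0], 0, 8.76], [[0, 0, 0], 0, 8.76]])

```text
time_s: 4.3
tcp_pos: [0.5816, 0.2678, 0.0912]
eef_rot: [-179.9, 0.1, -83.1]
contact_force: [0.3, -0.7, 0.5]
gripper_width: 0.0875
gripper_force: 0.0
```

jog_arm(moves=[[[0, 0, 0], 0, 4.0], [[0, 0, 0], 0, 2.6], [[0, 0, 0], 0, 2.6], [[0, 0, 0], 0, 2.4], [[0, 0, 0], 0, 2.2]], newtons=10)

```text
time_s: 4.92
tcp_pos: [0.5807, 0.2672, 0.0895]
eef_rot: [180.0, -0.0, -83.1]
contact_force: [1.4, -0.2, 0.4]
gripper_width: 0.0431
gripper_force: 0.0
```

jog_arm(moves=[[[0, 0, 0], 0, 0], [[0, 0, 0], 0, 0], [[0, 0, 0], 0, 0], [[0, 0, 0], 0, 0], [[0, 0, 0], 0, 0], [[0, 0, 0], 0, 0]], newtons=30)

```text
time_s: 5.68
tcp_pos: [0.581, 0.2673, 0.0897]
eef_rot: [-180.0, 0.0, -83.1]
contact_force: [1.4, -0.3, 0.2]
gripper_width: 0.0194
gripper_force: 30.0
```

jog_arm(moves=[[[0, 0, -0.3], 0, 0], [[0, 0, -0.4], 0, 0], [[0, 0, -0.4], 0, 0], [[0, 0, -0.5], 0, 0], [[0, 0, -0.5], 0, 0], [[0, 0, -0.5], 0, 0], [[0, 0, -0.6], 0, 0], [[0, 0, -0.8], 0, 0]], newtons=40)

```text
time_s: 6.68
tcp_pos: [0.5806, 0.2671, 0.1299]
eef_rot: [180.0, -0.0, -83.1]
contact_force: [0.5, 0.1, -2.0]
gripper_width: 0.0184
gripper_force: 40.0
```

```bash
python3 - <<'E'
from h import *
p,T,s=wrist();print(s["tcp_pos"],s["contact_force"],s["moment"],s["gripper_width"])
q=capture("scene")
cv2.imwrite("pics/l1.png",np.hstack([cv2.resize(np.array(p["pixels"]),(400,300)),cv2.resize(np.array(q["pixels"])[170:350,150:390],(400,300))]))
E
```

```text
[0.58063676 0.26710253 0.1299129 ] [ 0.46204228  0.07346806 -2.03744734] [ 0.08836081 -0.01942592 -0.02824175] 0.018367630478848835
```

View pics/l1.png

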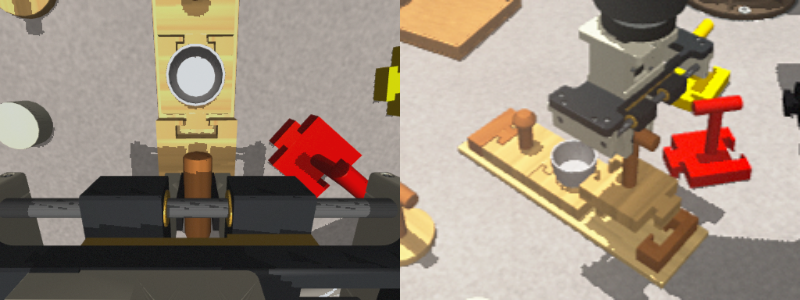

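The tile is clear of the row, and the cup and post tiles are still in place. Before the transfer I'll lift further and check the tray measurement from the scene view.

jog_arm(moves=[[[0, 0, -1.5], 0, 0], [[0, 0, -2.5], 0, 0], [[0, 0, -3], 0, 0], [[0, 0, -2], 0, 0], [[0, 0, -1], 0, 0], [[0, 0, 0], 0, 0]])

```text
time_s: 7.52
tcp_pos: [0.5809, 0.2673, 0.2303]
eef_rot: [-179.9, 0.0, -83.1]
contact_force: [0.1, -0.1, -2.8]
gripper_width: 0.019
gripper_force: 40.0
```

```bash
python3 - <<'E'
from h import *
from scipy.optimize import least_squares
obs=[]
for n,c0 in(("scene",(178,178)),("top",(349,181))):
    p=capture(n);im=np.array(p["pixels"]);h=cv2.cvtColor(im,cv2.COLOR_BGR2HSV)
    m=((h[...,0]<22)&(h[...,1]>90)).astype(np.uint8);m=cv2.morphologyEx(m,3,np.ones((5,5)))
    _,l,_,_=cv2.connectedComponentsWithStats(m);k=(l==l[c0[1],c0[0]]).astype(np.uint8)
    hull=cv2.convexHull(cv2.findNonZero(k))[:,0];hm=cv2.fillConvexPoly(np.zeros(m.shape,np.uint8),hull,1)
    print(n,k.sum(),hm.sum());obs.append((p,hm))
def proj(p,P):
    T=np.linalg.inv(np.array(p["world_from_camera"]));q=(T[:3,:3]@P.T+T[:3,3:]).T@np.array(p["mtx"]).T;return q[:,:2]/q[:,2:]
def cost(x,ob):
    c,s=np.cos(x[2]),np.sin(x[2]);P=[]
    for z in(0,.028):
        for a,b in((1,1),(1,-1),(-1,-1),(-1,1)):P.append([x[0]+.1*(c*a-s*b),x[1]+.1*(s*a+c*b),z])
    out=0
    for p,hm in ob:
        hl=cv2.convexHull((proj(p,np.array(P))*16).round().astype(np.int32))
        f=cv2.fillConvexPoly(np.zeros(hm.shape,np.uint8),hl,255,cv2.LINE_AA,4)/255.
        out+=np.abs(f-hm).sum()
    return out
from scipy.optimize import minimize
for ob in(obs,obs[:1],obs[1:]):
    r=minimize(cost,[.476,-.29,np.radians(20)],args=(ob,),method="Nelder-Mead",options=dict(initial_simplex=[[.476,-.29,.35],[.486,-.29,.35],[.476,-.28,.35],[.476,-.29,.42]]))
    print(r.x[:2],np.degrees(r.x[2]),r.fun)
plan([.476,-.289,.23],-69.8,12)
print(get_state()["gripper_width"],get_state()["tcp_pos"])
E
```

```text
scene 2924 3004
top 4050 4142
[ 0.4762425  -0.29292196] 20.527666941930853 356.7647058823529
[ 0.47577761 -0.29480299] 20.358040365660035 147.45098039215685
[ 0.47759977 -0.2916297 ] 20.203454025392233 192.71372549019608
[4.5, 1.42, -0.01] -1.11
[4.47, 1.51, -0.01] -1.11
[4.44, 1.59, -0.01] -1.11
[4.41, 1.68, -0.01] -1.11
[4.37, 1.76, -0.01] -1.11
[4.34, 1.85, -0.01] -1.11
[4.3, 1.93, -0.01] -1.11
[4.26, 2.01, -0.01] -1.11
[4.22, 2.09, -0.01] -1.11
[4.18, 2.18, -0.01] -1.11
[4.14, 2.26, -0.01] -1.11
[4.09, 2.34, -0.01] -1.11
0.01911077236177408 [0.58027554 0.26695009 0.22868911]
```

jog_arm(moves=[[[2.2, 0.7, 0], 0, 0], [[4.5, 1.45, 0], -1.1, 0], [[4.5, 1.5, 0], -1.1, 0], [[4.45, 1.6, 0], -1.1, 0], [[4.4, 1.7, 0], -1.1, 0], [[4.4, 1.75, 0], -1.1, 0], [[4.35, 1.85, 0], -1.1, 0], [[4.3, 1.95, 0], -1.1, 0], [[4.25, 2.0, 0], -1.1, 0], [[4.2, 2.1, 0], -1.1, 0], [[4.2, 2.2, 0], -1.1, 0], [[3, 1.5, 0], -1.1, 0]])

```text
time_s: 9.12
tcp_pos: [0.4817, -0.2548, 0.2289]
eef_rot: [179.9, 0.0, -71.0]
contact_force: [0.5, -0.7, -3.4]
gripper_width: 0.0188
gripper_force: 40.0
```

jog_arm(moves=[[[2, 1, 0], -1, 0], [[1, 0.5, 0], 0, 0], [[0, 0, 0], 0, 0], [[0, 0, 0], 0, 0]])

```text
time_s: 9.62
tcp_pos: [0.4792, -0.2854, 0.2294]
eef_rot: [180.0, 0.0, -70.0]
contact_force: [0.3, 0.3, -2.0]
gripper_width: 0.019
gripper_force: 40.0
```

```bash
python3 - <<'E'
from h import *
plan([.478,-.298,.13],-69.6,1)
s=get_state();print(s["tcp_pos"],s["eef_rot"],s["gripper_width"],s["contact_force"],s["moment"])
E
```

```text
[1.14, 0.54, 9.94] -0.39
[ 0.47919703 -0.2854238   0.22944814] [ 1.79996120e+02  1.52893857e-02 -6.99938932e+01] 0.01898352619532804 [ 0.25377595  0.27517148 -1.98298813] [ 0.03576478 -0.10555887  0.01602949]
```

jog_arm(moves=[[[1.1, 0.5, 1.5], -0.4, 0], [[0, 0, 3], 0, 0], [[0, 0, 3.5], 0, 0], [[0, 0, 2.5], 0, 0], [[0, 0, 1.5], 0, 0], [[0, 0, 0.5], 0, 0], [[0, 0, 0], 0, 0]])

```text
time_s: 10.5
tcp_pos: [0.4787, -0.2982, 0.1048]
eef_rot: [-180.0, -0.0, -69.6]
contact_force: [-0.1, 0.1, -2.2]
gripper_width: 0.0191
gripper_force: 40.0
```

```bash
python3 - <<'E'
from h import *
s=get_state();print(s["tcp_pos"],s["contact_force"])
a=np.array(capture("scene")["pixels"])[110:240,100:273];b=np.array(capture("wrist")["pixels"])
cv2.imwrite("pics/p1.png",np.hstack([cv2.resize(a,(400,300),interpolation=2),cv2.resize(b,(400,300))]))
E
```

```text
[ 0.47865607 -0.29819042  0.10482809] [-0.11291335  0.0989581  -2.21588143]
```

View pics/p1.png

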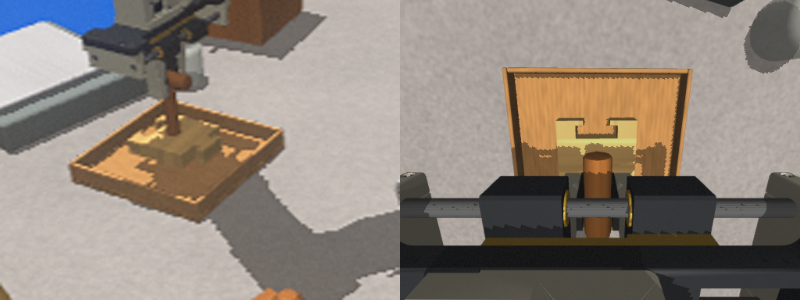

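The tile is centred over the tray, square with its sides and level. I'll lower it gently until it touches.

jog_arm(moves=[[[0, 0, 0.8], 0, 0], [[0, 0, 0.5], 0, 0], [[0, 0, 0.3], 0, 0], [[0, 0, 0.15], 0, 0], [[0, 0, 0.1], 0, 0], [[0, 0, 0], 0, 0], [[0, 0, 0], 0, 0]])

```text
time_s: 11.48
tcp_pos: [0.4784, -0.2981, 0.0862]
eef_rot: [-180.0, -0.0, -69.6]
contact_force: [-0.9, 1.0, -1.8]
gripper_width: 0.0193
gripper_force: 40.0
```

jog_arm(moves=[[[0, 0, 0.1], 0, 0], [[0, 0, 0.05], 0, 0], [[0, 0, 0], 0, 0]])

```text
time_s: 11.85
tcp_pos: [0.4785, -0.2981, 0.0847]
eef_rot: [-180.0, -0.0, -69.6]
contact_force: [-0.4, 0.2, -2.1]
gripper_width: 0.0186
gripper_force: 40.0
```

jog_arm(moves=[[[0, 0, 0.05], 0, 0], [[0, 0, 0.05], 0, 0], [[0, 0, 0], 0, 0]])

```text
time_s: 12.22
tcp_pos: [0.4791, -0.2982, 0.0843]
eef_rot: [-179.9, -0.1, -69.6]
contact_force: [0.9, 2.7, 5.9]
gripper_width: 0.0191
gripper_force: 40.0
```

The floor has been touched, with about 8 N now carried by the tray. I'll release, then retreat straight up.

jog_arm(moves=[[[0, 0, 0], 0, 2.4], [[0, 0, 0], 0, 3.0], [[0, 0, 0], 0, 4.5], [[0, 0, 0], 0, 6], [[0, 0, 0], 0, 8], [[0, 0, 0], 0, 8], [[0, 0, 0], 0, 8], [[0, 0, 0], 0, 8]])

```text
time_s: 13.22
tcp_pos: [0.4783, -0.2981, 0.0836]
eef_rot: [180.0, -0.0, -69.6]
contact_force: [0.5, -0.3, -0.7]
gripper_width: 0.079
gripper_force: 0.0
```

jog_arm(moves=[[[0, 0, -0.5], 0, 8], [[0, 0, -1.5], 0, 8], [[0, 0, -3], 0, 8], [[0, 0, -5], 0, 8], [[0, 0, -5], 0, 8], [[0, 0, -3], 0, 8], [[0, 0, 0], 0, 8], [[0, 0, 0], 0, 8]])

```text
time_s: 14.22
tcp_pos: [0.478, -0.2979, 0.2638]
eef_rot: [-180.0, 0.0, -69.6]
contact_force: [0.1, 0.6, -0.3]
gripper_width: 0.0801
gripper_force: 0.0
```

```bash
python3 - <<'E'
from h import *
s=get_state();print(s["tcp_pos"],s["contact_force"])
a=np.array(capture("scene")["pixels"])[120:345,90:390];b=np.array(capture("wrist")["pixels"])
cv2.imwrite("pics/p2.png",np.hstack([cv2.resize(a,(400,300),interpolation=2),cv2.resize(b,(400,300))]))
E
```

```text
[ 0.47796527 -0.2978674   0.26381992] [ 0.13123835  0.61081408 -0.30633367]
```

View pics/p2.png

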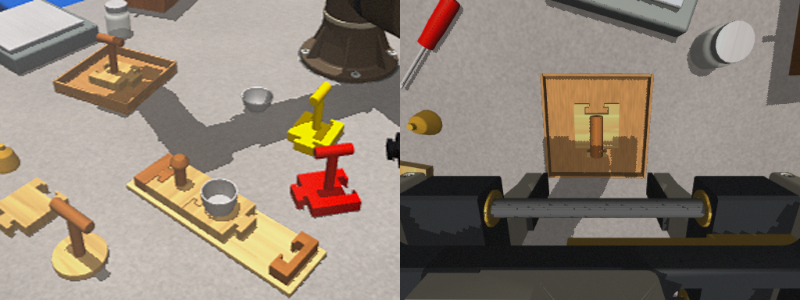

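The perch stands upright and flat in the middle of the tray. The cup and post tiles are still on the board, and the gripper is clear.

```bash
python3 -c "
from plant import close_job
print(close_job())"
```

```text
the job is handed in; nothing more can be done
None
```

The perch tile was lifted straight out of the row and now stands upright and flat on the tray floor; the other two tiles stayed in place, and the job was handed in after about 14 s of robot time.

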